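Find the key that still snaps and mark it

TASK

One of the three keys on the grey key box still has its snap; the other two have gone soft and only spring back. Press the keys slowly and gently, one after another, until you feel one snap over and stay down, never forcing a key against its stop; then take the seal ring from the bench and lay it flat round that key to mark it, leaving the other things on the bench where they are.

Things in the scene. Friction and masses are not known exactly. Their poses are not given: they have to be found in the camera images.
- key_box: grey key box with a flat aluminium lid, fixed to the bench, 104 (x) x 250 (y) x 55 mm high; origin at the centre of its underside, z up. Three keys in a row on the lid at y = +75, 0, -75 mm, x = 0; round each a fixed steel collar, 20 mm in diameter, 4 mm above the lid. The keys' stops are stiff (about 6 N/mm); a push of over 15 N on key or box damages it.
- key_left_top (a point): centre of the top of the key at y = +75 mm. The keys look alike: upright black plungers 17 mm in diameter, pushed straight down, top 20 mm above the lid (75 mm above the bench) at rest. Which one snaps differs each time and cannot be seen. The depth at which it resists most (2 to 7 mm) and the depth of the stops (3 to 11 mm) differ from key to key and each time.
- key_middle_top (a point): centre of the top of the key at y = 0. The snapping key: after some light travel (about 1 N) its resistance rises within 3 mm to about 7 N, then falls away to nothing over the next 3 mm; pressed on that far, the key drops the last 1 mm by itself and stays 6 to 11 mm below its rest height. Let go any earlier, it comes back up.
- key_right_top (a point): centre of the top of the key at y = -75 mm. A soft key resists with 1 to 2 N, or with a force growing evenly to about 7 N, up to its stop without ever giving way, and comes back up to its rest height when let go.
- seal_ring: loose pale ring lying flat on the bench, outer diameter 34 mm, inner 24 mm, 8 mm high; origin at the centre of its underside, z up. It passes over a key and its collar with about 2 mm play all round and then lies flat on the lid of the box
- cap_white: bystander: white ribbed screw cap, 39 mm in diameter, 14 mm high, lying on the bench; origin at the centre of its underside
- forceps: bystander: steel forceps, 134 mm long, 19 mm wide, 8 mm high, lying in front of the box; origin at the centre of the underside

How it is judged:
By the outcome, as a careful person would: the job done as asked, in the order asked, and still so for the second after the job is handed in, with the robot touching nothing.
It also fails if it takes over 72 s, if anything falls off the work surface, if the arm or the gripper's body presses on something with over 40 N, if the wrist force passes 120 N, or if a joint passes its speed limit or range.

ROBOT

A 6-joint arm with a two-finger parallel gripper is mounted at the origin on a cart in front of the work surface, level with it; the furniture and walls round the work are solid. World frame = base frame: x ahead of the robot, y to its left, z up, the work surface at z = 0. Lengths are in m, angles in rad, forces in N, time in s.
With the tool pointing down it reaches from about 0.3 to 0.825 m from the base axis. Payload 5.4 kg.
Tool frame: the origin (TCP) lies at the very end of the fingers, on their centre line; the grasp point (between the pads) lies 19 mm behind it; z points along the fingers, x is the direction in which the jaws open and shut, and the axes are right-handed (so a half turn about z gives the same grasp; the last joint's range is limited). The gripper opens to 92 mm and grips with 3 to 60 N. Pads are 20 mm wide; open, the fingers measure 128 mm over their backs; the gripper's body (75 mm by 189 mm) begins 69 mm behind the grasp point.
Start: joints at [0.954, 0.158, 1.597, -0, 1.386, -0.21], TCP at [0.228, 0.528, 0.215] pointing down, gripper open.
Joint ranges: [-2.91, 2.91], [-0.94, 2.29], [0.18, 2.7], [-1.29, 4.43], [0.17, 2.64], [-3, 3]. Speed limits (rad/s): [2.57, 2.57, 3.14, 3.14, 3.14, 3.14].

INTERFACE

Orientations are given as a rotation vector (axis times angle).
In Python, from workcell import bot gives the robot as it stands. Calls block until the motion is done:
- bot.goto(position, orientation): joint-space move of the TCP to a pose.
- bot.line_to(position, rot=None, max_speed=0.15): straight line of the TCP; rot=None keeps the orientation; max_speed is the mean speed in m/s.
- bot.set_joints(angles): joint-space move.
- bot.set_gripper(opening, newtons=None): opening from 0.0 (shut) to 1.0 (fully open); newtons is the grip in N (None keeps the last); returns when the fingers have stopped.
- bot.hold(seconds).
- bot.inverse_kinematics(position, orientation): joint angles nearest the present ones, or None.
- bot.read_camera(name): name is "scene" or "top" or "wrist"; returns a dict with "pixels" (400x640x3 uint8, blue, green, red), "fx", "fy", "cx", "cy" (pixels), "R" (3x3) and "t" (3): a world point X has camera coordinates R X + t. Camera axes: x right, y down, z forward; pixel columns grow to the right and rows downward; lengths in m; the calibration is good to about 2 mm. A picture is of the moment at which its call begins. There is no depth.
A pose or a line that the arm cannot do raises bot.MotionError and nothing moves.
- bot.job_done(): hands the job in, once; it reports no verdict.
Readings, each from a call of its own:
- bot.current_clock(): time.
- bot.current_joints(): joint angles.
- bot.current_joint_vel(): joint speeds.
- bot.current_effort(): joint torques, N m.
- bot.current_ee_pos(): TCP position.
- bot.current_tool_rot(): TCP orientation.
- bot.current_contact_force(): force on the tool from outside, world axes, zero at the start.
- bot.current_ft_torque(): the same for the moment, N m.
- bot.current_opening(): opening from 0.0 (shut) to 1.0 (fully open).
Only numpy, scipy, OpenCV 4.12 (cv2) and the standard library are available. Lean on these libraries where they do the work, as an engineer would, in place of code of your own. Each camera call takes 0.05 s, during which the arm holds its last target. There are 200 camera calls.

## Working session

There is one attempt and no reset: what is moved stays moved. The work goes in short steps, each a Python script; the robot and the scene stay as the last script left them, time stands still between calls to the robot, and variables do not carry over. Pictures are saved under pics/ and viewed, about 8 in all and at most 12, crops included, and the job is handed in when it is done.

```bash
mkdir -p pics; ls; python3 - <<'E'
from workcell import bot
import cv2,numpy as np
for n in("top","scene"):
    c=bot.read_camera(n); cv2.imwrite(f"pics/{n}0.png",c["pixels"]); print(n,c["fx"],c["cx"],c["cy"],np.round(c["R"],3).tolist(),c["t"])
print(bot.current_tool_rot(),bot.current_clock(),bot.current_contact_force())
E
```

```text
pics
top 466.9745889062464 315.3873772156457 199.13516556846642 [[0.029, -0.999, 0.029], [-0.995, -0.031, -0.091], [0.092, -0.026, -0.995]] [0.13081166 0.48533789 1.02031137]
scene 423.3056023518287 318.654491981067 204.36305098001307 [[0.82, -0.573, -0.008], [-0.26, -0.359, -0.896], [0.51, 0.737, -0.443]] [-0.33621333  0.2614888   0.64235643]
[ 2.62386673e+00  1.72657876e+00 -2.42562496e-03] 0.1 [-0.5588435  -0.07469151 -0.28276063]
```

View pics/top0.png

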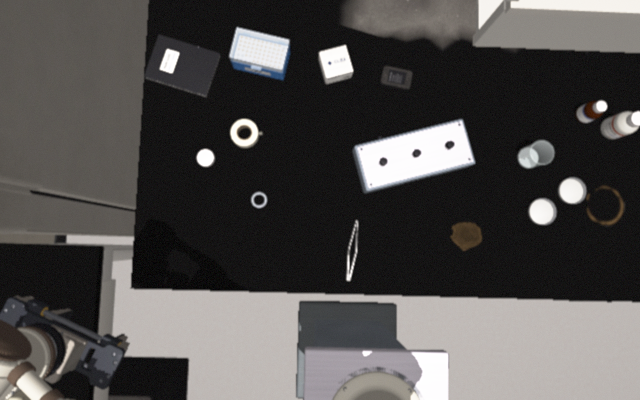

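The top view shows the box centred near (416,153), keys at (383,161), (416,153) and (450,145), the seal ring at (259,200), the cap at (205,157) and the forceps at (352,250). I'll enlarge the box and ring.

```bash
cat > h.py <<'E'
from workcell import bot
import cv2,numpy as np
from scipy.spatial.transform import Rotation as Ro
def w(c,u,v,z):
    R=np.array(c["R"]);t=np.array(c["t"]);C=-R.T@t
    d=R.T@np.array([(u-c["cx"])/c["fx"],(v-c["cy"])/c["fy"],1]); return C+d*(z-C[2])/d[2]
def px(c,X):
    p=np.array(c["R"])@X+c["t"]; return c["fx"]*p[0]/p[2]+c["cx"],c["fy"]*p[1]/p[2]+c["cy"]
def down(yaw): # jaw x axis at yaw in world
    return (Ro.from_euler('z',yaw)*Ro.from_euler('x',np.pi)).as_rotvec()
E
python3 - <<'E'
from h import *
c=bot.read_camera("top");p=c["pixels"]
a=cv2.resize(p[115:200,345:485],None,fx=5,fy=5,interpolation=cv2.INTER_CUBIC)
b=cv2.resize(p[185:215,240:280],None,fx=4,fy=4,interpolation=cv2.INTER_CUBIC)
im=np.zeros((425+120,700,3),np.uint8);im[:425]=a;im[425:,:160]=b
cv2.imwrite("pics/c1.png",im)
for k in((383,161),(416.5,153),(450,145)):print(w(c,*k,.075))
print("ring",w(c,259,200,.004))
for k in((355,150),(464,121),(475,163),(365,192)):print(w(c,*k,.055))
r=Ro.from_rotvec(bot.current_tool_rot()).as_matrix();print(r.round(2))
E
```

```text
[0.56240097 0.00472192 0.075     ]
[ 0.58217526 -0.06710195  0.075     ]
[ 0.60209733 -0.13946259  0.075     ]
ring [0.4767604  0.27190847 0.004     ]
[0.58818954 0.06294778 0.055     ]
[ 0.6613806  -0.17687661  0.055     ]
[ 0.56838598 -0.20114535  0.055     ]
[0.49684656 0.0393447  0.055     ]
[[ 0.4   0.92 -0.  ]
 [ 0.92 -0.4  -0.  ]
 [-0.   -0.   -1.  ]]
```

View pics/c1.png

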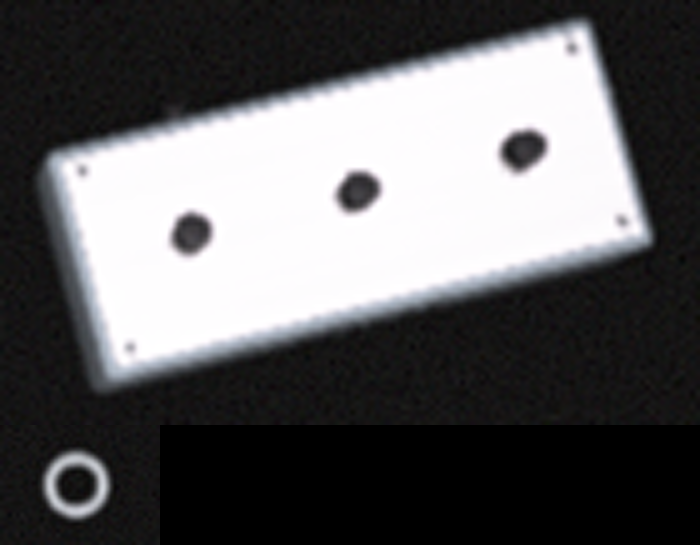

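View pics/scene0.png

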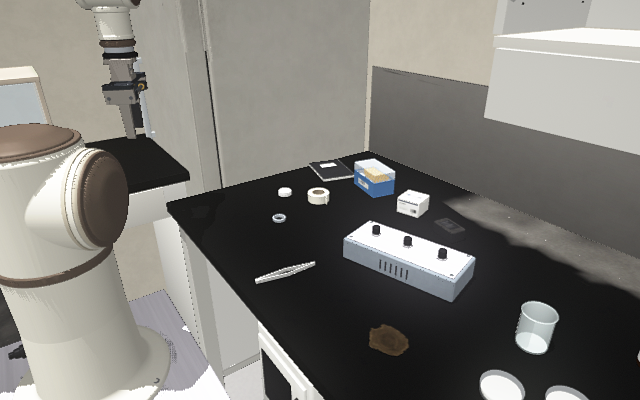

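The scene view confirms the layout: the ring is at (279,218), the keys are on the box, and the area above them is clear. I'll move over the box with the gripper shut and look with the wrist camera.

```bash
python3 - <<'E'
from h import *
bot.set_gripper(0.0,20)
bot.goto([.575,-.067,.22],down(.28))
c=bot.read_camera("wrist");cv2.imwrite("pics/w1.png",c["pixels"])
print(bot.current_clock(),bot.current_ee_pos(),bot.current_joints(),bot.current_contact_force())
t0=bot.current_clock()
bot.line_to([.575,-.067,.2196],max_speed=.01);print(bot.current_clock()-t0)
for x in([.5624,.0047,.075],[.582,-.067,.075],[.602,-.139,.075]):print(px(c,x))
C=-np.array(c["R"]).T@c["t"];print(C)
E
```

```text
4.0 [ 0.57505907 -0.06613725  0.21999516] [-3.23239926e-01  1.64573494e-01  1.57932599e+00  1.57234214e-04
  1.39773506e+00 -6.04572150e-01] [-0.24710055  0.85270553 -0.11505005]
0.25
(np.float64(327.5352754650515), np.float64(110.80855663525784))
(np.float64(325.90421967394894), np.float64(190.0677404812641))
(np.float64(324.76681564943686), np.float64(259.73538045352456))
[0.55199063 0.0135353  0.38991291]
```

View pics/w1.png

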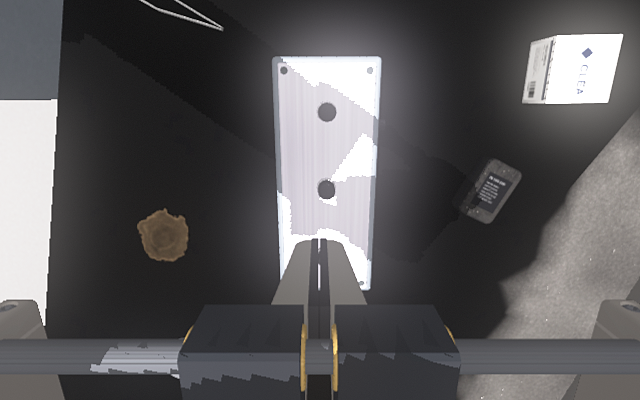

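The wrist view shows the left key at (327,112) and the middle key at (326,189), within 2 px of prediction. I'll press left first, with a force guard.

```bash
cat > press.py <<'E'
from h import *
def press(x,y,rot):
    bot.goto([x,y,.095],rot); bot.line_to([x,y,.0765],max_speed=.08); bot.hold(.2)
    F0=np.mean([bot.current_contact_force()[2] for _ in range(4)])
    log=[];pk=0;z=.0765;res="end"
    while z>.0625:
        z-=.0004; bot.line_to([x,y,z],max_speed=.006)
        f=np.mean([bot.current_contact_force()[2] for _ in range(3)])-F0
        log.append((round((.075-bot.current_ee_pos()[2])*1e3,1),round(f,1))); pk=max(pk,f)
        if f>9: res="force";break
        if pk>4.5 and f<.7: res="SNAP";break
        if len(log)>2 and f>3 and f-log[-3][1]>4: res="stop";break
    bot.line_to([x,y,.095],max_speed=.08)
    print(res,round(F0,2),log,bot.current_clock(),flush=True); return res
E
python3 - <<'E'
from press import *
press(.5624,.0047,down(.28))
E
```

```text
SNAP 0.39 [(np.float64(-1.2), np.float64(-1.0)), (np.float64(-0.7), np.float64(0.3)), (np.float64(-0.4), np.float64(0.0)), (np.float64(0.1), np.float64(-1.1)), (np.float64(0.5), np.float64(0.2)), (np.float64(0.9), np.float64(-0.2)), (np.float64(1.3), np.float64(0.2)), (np.float64(1.7), np.float64(0.8)), (np.float64(2.1), np.float64(0.3)), (np.float64(2.5), np.float64(0.6)), (np.float64(2.8), np.float64(1.8)), (np.float64(3.1), np.float64(3.2)), (np.float64(3.5), np.float64(5.2)), (np.float64(3.8), np.float64(6.4)), (np.float64(4.0), np.float64(5.7)), (np.float64(4.4), np.float64(6.7)), (np.float64(4.7), np.float64(7.2)), (np.float64(5.1), np.float64(7.6)), (np.float64(5.5), np.float64(6.8)), (np.float64(6.1), np.float64(6.2)), (np.float64(6.7), np.float64(5.7)), (np.float64(7.4), np.float64(3.0)), (np.float64(8.0), np.float64(1.3)), (np.float64(8.7), np.float64(-0.4))] 11.9667
```

It peaked at 7.6 N and then gave way. Next I check by picture that the key stays down.

```bash
python3 - <<'E'
from h import *
bot.goto([.575,-.067,.15],down(.28))
s=bot.read_camera("scene")["pixels"]
a=cv2.resize(s[210:310,335:485],None,fx=5,fy=5,interpolation=cv2.INTER_CUBIC)
cv2.imwrite("pics/s2.png",a)
print(bot.current_clock())
E
```

```text
12.4667
```

View pics/s2.png

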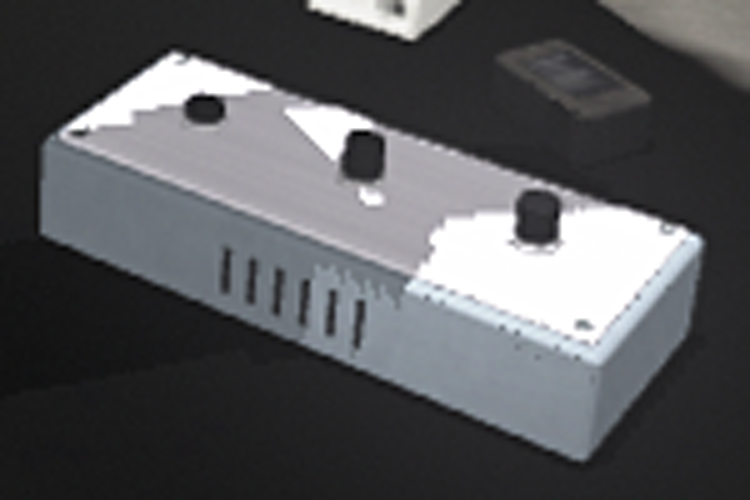

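The left key is clearly down, and the other two stand full height. Now to the ring, with a close look from above it.

```bash
python3 - <<'E'
from h import *
bot.line_to([.575,-.067,.2],max_speed=.25)
bot.set_gripper(.65,10)
bot.goto([.4768,.2719,.08],down(.28)); bot.hold(.2)
c=bot.read_camera("wrist");cv2.imwrite("pics/w2.png",c["pixels"])
np.savez("w2.npz",**{k:np.array(c[k]) for k in("fx","fy","cx","cy","R","t")})
print(px(c,[.4768,.2719,.004]),px(c,bot.current_ee_pos()),bot.current_ee_pos(),bot.current_clock())
E
```

```text
(np.float64(318.35445106753247), np.float64(208.799865981982)) (np.float64(319.07986027796454), np.float64(253.5056126688613)) [0.47750645 0.2713275  0.08032104] 15.4333
```

View pics/w2.png

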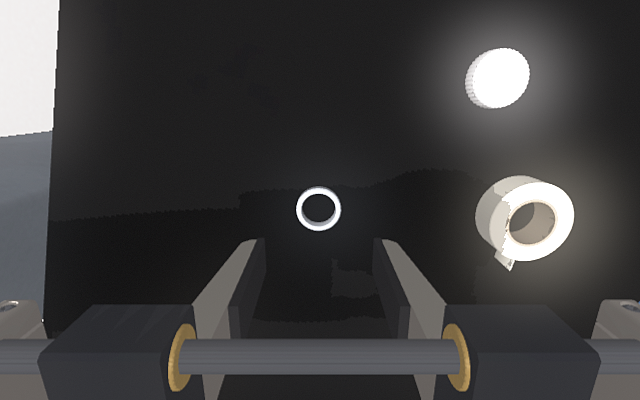

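The ring is at (318.5,208.5), as predicted, and centred between the pads. I'll grasp and lift it, then take one picture beside the key showing both.

```bash
python3 - <<'E'
from h import *
r=down(.28)
bot.line_to([.4768,.2719,.003],max_speed=.08)
bot.set_gripper(0.2,10); print("open",bot.current_opening()*92)
bot.line_to([.4768,.2719,.13],max_speed=.15)
d=np.array([-np.sin(.27),np.cos(.27)])
p=np.array([.5624,.0047])-d*.055
bot.goto([*p,.13],r); bot.hold(.3)
c=bot.read_camera("wrist");e=bot.current_ee_pos();print(e,bot.current_opening()*92,bot.current_clock())
print("ring",px(c,e+[0,0,-.003+.000]),px(c,e+[0,0,.005]),"key",px(c,[.5624,.0047,.066]),px(c,[.5624,.0047,.055]))
np.savez("w3.npz",e=e,**{k:np.array(c[k]) for k in("fx","fy","cx","cy","R","t")})
a=cv2.resize(c["pixels"][100:300,190:450],None,fx=3,fy=3,interpolation=cv2.INTER_CUBIC);cv2.imwrite("pics/w3.png",a)
E
```

```text
open 33.21894628335398
[ 0.57709236 -0.04767937  0.13005175] 33.07718910420444 19.6833
ring (np.float64(319.2686713091852), np.float64(251.7652107685064)) (np.float64(319.27149852570557), np.float64(258.24183122548806)) key (np.float64(319.8339859160625), np.float64(141.15672983291543)) (np.float64(319.80656365838587), np.float64(139.2684802679916))
```

View pics/w3.png

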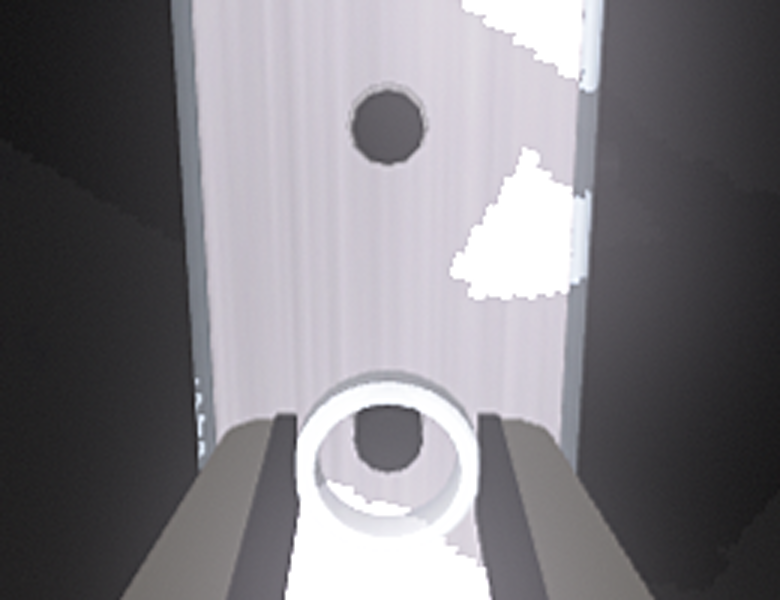

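```bash
python3 - <<'E'
from h import *
c=dict(np.load("w3.npz"));e=c["e"];print(c["fx"],-c["R"].T@c["t"],c["R"].round(3).tolist())
print("key",w(c,319.5,142.3,.066))
for h in(-.006,-.003,0,.003,.005):
    P=w(c,319.2,253.2,e[2]+h);a=w(c,190+296/3,253,e[2]+h);b=w(c,190+479/3,253,e[2]+h)
    print(h,((P-e)*1e3).round(1),np.linalg.norm(a-b)*1e3)
# collar/lid check, mean key on w2 ring
c=dict(np.load("w2.npz"));print("ring bench",w(c,318.5,208.5,.008))
E
```

```text
336.20350994021413 [0.55401616 0.03219256 0.29993029] [[0.961, 0.277, -0.001], [0.265, -0.918, 0.294], [0.08, -0.283, -0.956]]
key [0.56239583 0.00388339 0.066     ]
-0.006 [ 0.6 -2.3 -6. ] 35.05279840709844
-0.003 [ 0.2 -0.9 -3. ] 34.454894904512905
0 [-0.2  0.5  0. ] 33.85699140192726
0.003 [-0.6  1.9  3. ] 33.25908789934162
0.005 [-0.9  2.9  5. ] 32.860485564284446
ring bench [0.47648158 0.27344494 0.008     ]
```

The image gives the ring's offset in the grip as 0.5–3 mm, depending on height. I'll overlay projected outlines to settle it.

```bash
python3 - <<'E'
from h import *
c=dict(np.load("w3.npz"));e=c["e"];im=cv2.imread("pics/w3.png")
d=np.array([-np.sin(.28),np.cos(.28),0]);n=np.array([np.cos(.28),np.sin(.28),0])
def q(P):
    u,v=px(c,P);return [(u+.5-190)*3-.5,(v+.5-100)*3-.5]
A=np.linspace(0,2*np.pi,90)
def circ(I,C,r,col):
    cv2.polylines(I,[np.round([q(C+r*(np.cos(a)*n+np.sin(a)*d)) for a in A]).astype(int)],True,col,1)
out=[]
for dy,h in((2.9,5),(0.8,.5)):
    I=im.copy();C=e+d*dy/1e3
    circ(I,C+[0,0,h/1e3],.017,(0,0,255));circ(I,C+[0,0,h/1e3],.012,(0,200,0));circ(I,C+[0,0,h/1e3-.008],.017,(255,0,0))
    for s in(-1,1):
        for k in(.01,-.01):cv2.circle(I,tuple(np.round(q(e+s*n*.0167+d*k)).astype(int)),3,(0,140,255),-1)
    K=np.array([.5624,.0039,.066]);circ(I,K,.0085,(0,0,255));circ(I,K+[0,0,-.007],.010,(255,0,0))
    out.append(I[60:,190:580])
cv2.imwrite("pics/o3.png",np.hstack(out))
E
```

```text
(no output)
```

View pics/o3.png

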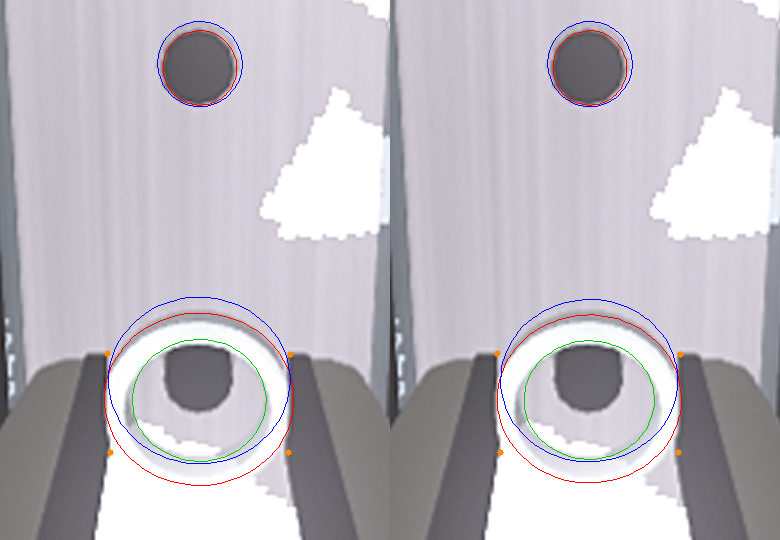

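The overlay favours an offset of about 1–2 mm, but the ring's lower edge is lost against the lid. I'll take one look over dark bench to fix it.

```bash
python3 - <<'E'
from h import *
bot.goto([.46,.13,.13],down(.28)); bot.hold(.3)
c=bot.read_camera("wrist");e=bot.current_ee_pos();print(bot.current_clock())
np.savez("w4.npz",e=e,p=c["pixels"],**{k:np.array(c[k]) for k in("fx","fy","cx","cy","R","t")})
im=cv2.resize(c["pixels"][210:300,280:360],None,fx=5,fy=5,interpolation=cv2.INTER_CUBIC)
d=np.array([-np.sin(.28),np.cos(.28),0]);n=np.array([np.cos(.28),np.sin(.28),0])
def q(P):
    u,v=px(c,P);return [(u+.5-280)*5-.5,(v+.5-210)*5-.5]
I=im.copy();A=np.linspace(0,2*np.pi,90)
for h,r,col in((.005,.017,(0,0,255)),(.005,.012,(0,200,0)),(-.003,.017,(255,0,0))):
    cv2.polylines(I,[np.round([q(e+d*.0015+[0,0,h]+r*(np.cos(a)*n+np.sin(a)*d)) for a in A]).astype(int)],True,col,1)
cv2.imwrite("pics/w4.png",np.hstack([im,I]))
E
```

```text
20.8917
```

View pics/w4.png

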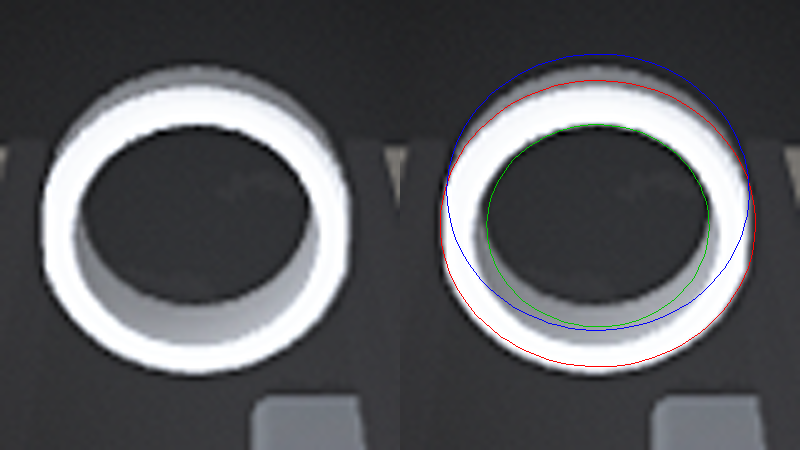

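Now it's clear. The ring's top face spans rows 86–375 of the crop, so it sits about 0.5 mm from the grip centre along +y of the box. I'll place it with a force guard.

```bash
python3 - <<'E'
from h import *
r=down(.28);T=np.array([.5625,.0034])
bot.goto([*T,.11],r);bot.line_to([*T,.075],max_speed=.06);bot.hold(.4)
e=bot.current_ee_pos();print("err mm",(e[:2]-T)*1e3)
X=T-(e[:2]-T)
bot.line_to([*X,.0735],max_speed=.01);bot.hold(.3);print("err",(bot.current_ee_pos()[:2]-T)*1e3)
F0=np.mean([bot.current_contact_force() for _ in range(4)],0);z=.0735;L=[]
while z>.0575:
    z-=.0007 if z>.0595 else .0004
    bot.line_to([*X,z],max_speed=.008)
    f=np.mean([bot.current_contact_force() for _ in range(3)],0)-F0
    L.append((round(bot.current_ee_pos()[2]*1e3,1),f.round(1).tolist()))
    if f[2]>4 or np.hypot(f[0],f[1])>6:break
print(L,bot.current_clock())
E
```

```text
err mm [ 0.12680593 -0.04548425]
err [-0.10580294  0.03285678]
[(np.float64(72.7), [0.4, -0.1, -0.5]), (np.float64(72.0), [0.3, -0.1, -0.9]), (np.float64(71.3), [1.0, 0.2, -0.1]), (np.float64(70.6), [0.5, 0.7, -1.4]), (np.float64(69.9), [0.7, -0.9, -0.4]), (np.float64(69.2), [0.3, 1.4, -0.8]), (np.float64(68.5), [0.8, -0.2, 0.1]), (np.float64(67.8), [0.4, 1.3, -1.3]), (np.float64(67.1), [-0.6, 0.1, -0.6]), (np.float64(66.4), [0.5, 0.2, -1.2]), (np.float64(65.7), [0.8, 0.5, -0.7]), (np.float64(65.0), [0.4, -0.5, -1.6]), (np.float64(64.3), [0.6, 0.7, -0.6]), (np.float64(63.6), [0.9, -0.0, -0.8]), (np.float64(62.9), [0.7, 0.9, -0.2]), (np.float64(62.3), [0.7, 0.3, -0.3]), (np.float64(61.5), [0.5, 0.5, -0.4]), (np.float64(60.8), [1.0, 0.3, -1.5]), (np.float64(60.2), [0.9, -0.2, -0.3]), (np.float64(59.4), [-0.1, -0.5, -0.7]), (np.float64(59.1), [0.1, 0.1, 0.3]), (np.float64(58.7), [0.3, 0.3, -0.0]), (np.float64(58.2), [0.9, 0.2, -0.6]), (np.float64(58.2), [-0.6, 0.0, 1.0]), (np.float64(58.1), [-2.6, 0.8, 6.3])] 29.575
```

Contact came at exactly lid height (58.1 mm) with no earlier touch on the key or collar. I'll release, retreat and check.

```bash
python3 - <<'E'
from h import *
bot.set_gripper(.55,10); e=bot.current_ee_pos()
bot.line_to([e[0],e[1],.13],max_speed=.08)
bot.goto([.575,-.067,.2],down(.28)); bot.hold(.2)
c=bot.read_camera("wrist")["pixels"];s=bot.read_camera("scene")["pixels"]
a=cv2.resize(c[60:200,250:400],(428,400),interpolation=cv2.INTER_CUBIC)
b=cv2.resize(s[215:265,345:390],(360,400),interpolation=cv2.INTER_CUBIC)
cv2.imwrite("pics/f.png",np.hstack([a,b]));print(bot.current_clock())
E
```

```text
31.8667
```

View pics/f.png

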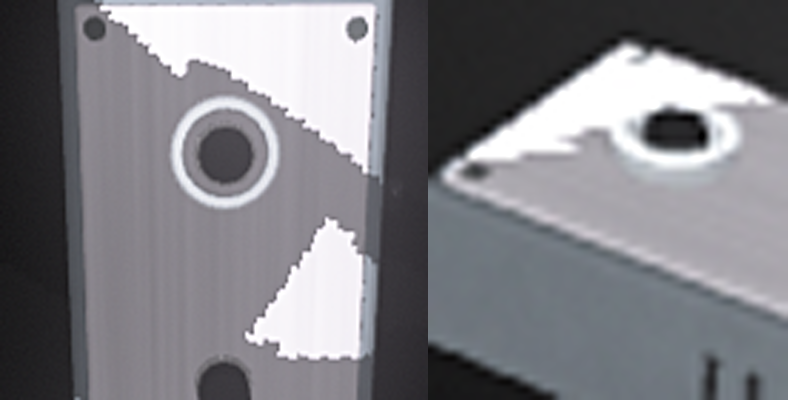

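The ring lies flat and concentric round the left key, which is still down, and the robot is clear of everything. I'm handing the job in.

```bash
python3 -c "
from workcell import bot
bot.job_done();print(bot.current_clock())"
```

```text
the job is handed in; nothing more can be done
the job is handed in; nothing more can be done
```

The left key (y = +75 mm) is the one that still snaps, and the seal ring now lies flat round it. I handed the job in at about 32 s on the robot's clock.

- **Pressing:** I pressed the left key first, in 0.4 mm steps. Its resistance rose to 7.6 N about 5 mm down, then fell to nothing by 8.7 mm. A picture afterwards showed it staying down. I did not press the other two keys, since the first one snapped.
- **Ring:** I lowered it with a force guard, and it touched nothing until it reached lid height, where I stopped at about 6 N. The last pictures show it flat and concentric round the key, which is still down, with the gripper clear.
- **Checks that disagreed:** the first in-hand picture gave the ring's offset in the grip as anywhere from 0.5 to 3 mm. A second look over dark bench settled it at about 0.5 mm before I placed it.
- **Not checked:** I never went near the cap or forceps, but I took no final picture of them.

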